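Load the broom-hanger rail

ROBOT

A 6-joint arm with a two-finger parallel gripper is mounted at the origin on the work surface. World frame = base frame: x ahead of the robot, y to its left, z up, the work surface at z = 0. Lengths are in m, angles in rad, forces in N, time in s.
With the tool pointing down it reaches from about 0.3 to 0.875 m from the base axis. Payload 6.4 kg.
Tool frame: the origin (TCP) lies midway between the tips of the shut fingers; the grasp point (between the pads) lies 19 mm behind it; z points along the fingers, y is the line along which they close (so a half turn about z gives the same grasp; the last joint's range is limited). The gripper opens to 85 mm and grips with 20 to 120 N. Pads are 22 mm wide; open, the fingers measure 114 mm over their backs; the gripper's body (76 mm by 85 mm) begins 54 mm behind the grasp point. The pads swing forward as they close: fully open they stand 13 mm farther back than shut.
Start: joints at [-1.424, 0.181, 1.607, -0, 1.354, -0.206], TCP at [0.199, -0.54, 0.231] pointing down, gripper open.
Joint ranges: [-2.99, 2.99], [-0.89, 2.07], [0.3, 2.58], [-1.14, 4.28], [0, 2.63], [-3.12, 3.12]. Speed limits (rad/s): [2.57, 2.57, 3.01, 3.14, 3.14, 3.14].

INTERFACE

Orientations are given as a unit quaternion [w, x, y, z].
In Python, from bench import ctrl gives the robot as it stands.
- The arm moves only by the tool drive_tool, never from a script. Its argument "plan" is a list that holds one entry, the list of rows, each a list of 4 numbers: the shift along the tool's x, y, z scaled (see below), then the turn about the tool's z scaled (see below). In form: [[[x, y, z, roll], ...]]. A call has 1 to 12 rows; each row is the pose to reach, as a shift and turn from the pose commanded when the call began, along the tool's axes at that moment, turning the shorter way round; what a row does not reach only later rows make up. The controller multiplies each number of a shift by 400 mm and each number of a turn by 180 degrees. A row lasts 1/12 s, in which the tool goes at most 41.7 mm and 7.16 degrees, less where a joint would pass 70% of its speed; a pose out of reach is approached as far as the arm can. A call with a number of a shift or a turn outside -1 to 1 is refused whole. A call with a gripper value outside its range is refused whole. "jaw" is the closure, from 0 (fully open) to 1 (shut), set as the call begins (left out, the last holds). The fingers move at their own pace and stop on an object; the grip force is fixed at half the most. Time passes only in rows, so rows that repeat a pose let the fingers close. It gives the time, the measured TCP pose, the force, the opening and the grip force at its end, in the units of the state.
- ctrl.get_obs(): the state, without advancing time (a new reading comes with each control period).
- ctrl.camera(name): name is "scene" or "top" or "wrist"; returns (picture, depth): 384x512x3 uint8, red, green, blue; 384x512 float32, m along the optical axis (not along the pixel's ray), 0 where there is no reading.
- ctrl.camera_info(name): a dict with "camera_matrix" (3x3 intrinsics, pixels), "D" ([k1, k2, p1, p2, k3] as OpenCV has them; the pictures are not rectified), "R" (3x3) and "t" (3): a world point X has camera coordinates R X + t; the wrist camera has in their place "T_tool_cam" (4x4, takes a point from camera to tool coordinates, whose origin is the TCP and whose axes are the flange's). Camera axes: x right, y down, z forward; pixel columns grow to the right and rows downward; lengths in m; the calibration is good to about 2 mm. A picture is of the moment at which its call begins: read the wrist's pose just before it. camera_info takes no time and is no camera call.
- ctrl.hand_in(): hands the job in; it is judged then, once.
The state is a dict: "time_s": time; "q": joint angles; "dq": joint speeds; "joint_efforts": joint torques, N m; "eef_pos": TCP position; "eef_rot": TCP orientation; "wrist_force": force on the tool from outside, world axes, zero at the start; "torque": the same for the moment, N m; "opening": opening from 0.0 (shut) to 1.0 (fully open); "grasp_force": force on a finger pad.
Only numpy, scipy, OpenCV 4.12 (cv2) and the standard library are available. Lean on these libraries where they do the work, as an engineer would, in place of code of your own. Each camera call takes 0.05 s, during which the arm holds its last target. There are 200 camera calls.

TASK

Draw the bolt at the rail's mouth fully back, slide every hanger whose foot fits the rail's channel snugly in through the open end, and leave each centred on a red mark of its own, filling the marks from the closed end, then push the bolt fully home across the mouth again. Put the hangers whose feet are too wide or too narrow in the blue bin, and leave the detergent, the paper roll and the cup alone.

Things in the scene. Friction and masses are not known exactly. Their poses are not given: they have to be found in the camera images.
- rail: Fixed grey metal C-rail, dark floor, slot up, 49 mm wide. Origin: on the counter, mid-width, at the open end (mouth); x runs into the rail, z up. Channel floor z = 4 mm; channel 33 mm wide (y), 11 mm high, x 0 to 210 mm (black closed end). Lips above it (z 15 to 19 mm) leave an 18 mm slot for a hanger's neck, so feet enter only at the mouth.
- apron (a point): Point on the floor plate (z = 4 mm) at rail x = -45 mm. The plate runs on 60 mm in front of the mouth (x -60 to 0) with no lips: a hanger can be set there from above and slid in. Over its last 28 mm low side guides (to z = 15 mm) narrow from about 40 to 33 mm.
- bolt_block (a point): Top centre of the bolt's fixed grey block beside the mouth: rail x -23 to 1 mm, y -26 to -108 mm, up to z = 20 mm; a steel staple over the bar at y = -36 mm reaches z = 33 mm.
- mark_1 (a point): First (nearest the closed end) red mark of the rail: point on the channel floor, mid-channel, 170 mm in from the mouth. Axes as the rail's.
- mark_2 (a point): Middle red mark of the rail: point on the channel floor, mid-channel, 110 mm in from the mouth. Axes as the rail's.
- mark_3 (a point): Last (nearest the mouth) red mark of the rail: point on the channel floor, mid-channel, 50 mm in from the mouth. Axes as the rail's.
- bolt (a joint): Sliding bolt, m: 0 = home (its 8 mm thick steel bar, z 21 to 29 mm, lies across the mouth at x = -11 mm and blocks a hanger's neck), 0.045 = fully back. It moves toward the rail's -y as the value grows, needs about 2 to 3 N and stays where it is left.
- bolt_knob (a point): Top centre of the bolt's upright black round knob, 14 mm diameter, 39 mm tall (z 29 to 68 mm), moves with the bolt; at home it is at rail x = -11, y = -50 mm.
- hanger_1: First hanger, about 110 g: steel foot 44 (x) x 30 (y) x 8 mm, black neck 30 x 12 mm, lime-green head 30 (x) x 22 (y) mm at z 28 to 64 mm with flat sides to grip across y; J-hook on the head's +x side to x = 30 mm. Stands on its foot. Origin: centre of the foot's underside. Fits the channel. Two or three of these are present; an absent one is None.
- hanger_2: Second hanger, about 110 g: steel foot 44 (x) x 30 (y) x 8 mm, black neck 30 x 12 mm, lime-green head 30 (x) x 22 (y) mm at z 28 to 64 mm with flat sides to grip across y; J-hook on the head's +x side to x = 30 mm. Stands on its foot. Origin: centre of the foot's underside. Fits the channel. Two or three of these are present; an absent one is None.
- hanger_3: Third hanger, about 110 g: steel foot 44 (x) x 30 (y) x 8 mm, black neck 30 x 12 mm, lime-green head 30 (x) x 22 (y) mm at z 28 to 64 mm with flat sides to grip across y; J-hook on the head's +x side to x = 30 mm. Stands on its foot. Origin: centre of the foot's underside. Fits the channel. Two or three of these are present; an absent one is None.
- hanger_wide: Too wide hanger, about 110 g: steel foot 44 (x) x 38 (y) x 8 mm, black neck 30 x 12 mm, lime-green head 30 (x) x 22 (y) mm at z 28 to 64 mm with flat sides to grip across y; J-hook on the head's +x side to x = 30 mm. Stands on its foot. Origin: centre of the foot's underside. Its foot is too wide for the 33 mm channel..
- hanger_narrow: Too narrow hanger, about 110 g: steel foot 44 (x) x 22 (y) x 8 mm, black neck 30 x 12 mm, lime-green head 30 (x) x 22 (y) mm at z 28 to 64 mm with flat sides to grip across y; J-hook on the head's +x side to x = 30 mm. Stands on its foot. Origin: centre of the foot's underside. Its foot is too narrow: it would rattle in the channel..
- bin: Fixed shallow open blue bin, 130 (x) x 150 (y) x 35 mm high, walls 4 mm. Origin: centre of its underside.
- mat: Black mat 170 x 290 mm, flush with the counter (top at z = 0 for practical purposes), on which the hangers start. Origin: its centre.
- detergent: Bystander: pink detergent bottle, 72 mm diameter, 200 mm tall. Origin: centre of its underside.
- roll: Bystander: white paper roll standing on end, 104 mm diameter, 95 mm tall. Origin: centre of its underside.
- cup: Bystander: blue cup, 72 mm diameter, 90 mm tall. Origin: centre of its underside.
There are look-alikes about, which are no part of the job. What is shaped like the hanger_wide but orange is not meant.

How it is judged:
On the way, in this order (a step that is already met when the one before it is completed fails the run):
1. the bolt is drawn fully back (value of joint bolt above 0.036 m), for 0.2 s.
2. all fitting hangers stand in the rail on the marks, filled from the closed end (y of hanger_1 in the frame of rail between -0.006 and 0.006 m and z of hanger_1 in the frame of rail between 0 and 0.009 m and angle between each of hanger_1, hanger_2, hanger_3's own z axis and vertical below 0.15 rad and (x of hanger_1 in the frame of mark_1 between -0.008 and 0.008 m or x of hanger_1 in the frame of mark_2 between -0.008 and 0.008 m or x of hanger_1 in the frame of mark_3 between -0.008 and 0.008 m) and y of hanger_2 in the frame of rail between -0.006 and 0.006 m and z of hanger_2 in the frame of rail between 0 and 0.009 m and (x of hanger_2 in the frame of mark_1 between -0.008 and 0.008 m or x of hanger_2 in the frame of mark_2 between -0.008 and 0.008 m or x of hanger_2 in the frame of mark_3 between -0.008 and 0.008 m) and y of hanger_3 in the frame of rail between -0.006 and 0.006 m and z of hanger_3 in the frame of rail between 0 and 0.009 m and (x of hanger_3 in the frame of mark_1 between -0.008 and 0.008 m or x of hanger_3 in the frame of mark_2 between -0.008 and 0.008 m or x of hanger_3 in the frame of mark_3 between -0.008 and 0.008 m) and (x of hanger_1 in the frame of mark_1 between -0.008 and 0.008 m or x of hanger_2 in the frame of mark_1 between -0.008 and 0.008 m or x of hanger_3 in the frame of mark_1 between -0.008 and 0.008 m) and (x of hanger_1 in the frame of mark_2 between -0.008 and 0.008 m or x of hanger_2 in the frame of mark_2 between -0.008 and 0.008 m or x of hanger_3 in the frame of mark_2 between -0.008 and 0.008 m)), for 0.2 s.
3. the bolt is pushed home (value of joint bolt below 0.006 m), for 0.2 s.
At the end, for the whole second after the job is handed in: Every 30 mm hanger stands in the channel (within 6 mm of mid-channel, upright) within 8 mm along the rail of a red mark of its own, the two marks nearest the closed end both taken; the bolt is within 6 mm of home; the wide and the narrow hanger lie inside the bin; all at rest (all of step 2 and x of hanger_wide in the frame of bin between -0.062 and 0.062 m and y of hanger_wide in the frame of bin between -0.072 and 0.072 m and z of hanger_wide in the frame of bin between -0.005 and 0.04 m and linear speed of each of hanger_wide, hanger_narrow below 0.03 m/s and x of hanger_narrow in the frame of bin between -0.062 and 0.062 m and y of hanger_narrow in the frame of bin between -0.072 and 0.072 m and z of hanger_narrow in the frame of bin between -0.005 and 0.04 m and value of joint bolt below 0.006 m and linear speed of each of hanger_1, hanger_2, hanger_3 below 0.02 m/s); the robot touches nothing.
It fails at once if the detergent is moved more than 30 mm (distance of detergent from where it was at the start of the episode above 0.03 m).
It fails at once if the roll is moved more than 30 mm (distance of roll from where it was at the start of the episode above 0.03 m).
It fails at once if the cup is moved more than 30 mm (distance of cup from where it was at the start of the episode above 0.03 m).
Of hanger_1, hanger_2, hanger_3 only 2 to 3 are there at a start; the rules pass over those that are not, and their reading is None.
At some moment in a run one of hanger_1, hanger_2, hanger_3, hanger_wide, hanger_narrow may be knocked a few centimetres aside while the robot is not near it.
Once in a run the grip may slacken for a moment while it holds something.
It also fails if it takes over 210 s, if anything falls off the work surface, if the arm or the gripper's body presses on something with over 40 N, if the wrist force passes 120 N, or if a joint passes its speed limit or range.

## Working session

There is one attempt and no reset: what is moved stays moved. The work goes in short steps, Python scripts to look and compute and a tool call to move; the robot and the scene stay as the last step left them, time stands still between calls to the robot, and variables do not carry over. Pictures are saved under pics/ and viewed, at most 14 in all, crops included, and the job is handed in when it is done.

Besides the shell and the picture viewer there is one more tool, called after ">>>" as name(argument=value, ...), one argument or row to a line, values as JSON. drive_tool: Moves the arm, as the interface text tells. Its arguments: {"type":"object","properties":{"plan":{"type":"array"},"jaw":{"type":"number"}},"required":["plan"]}

```bash
mkdir -p pics; ls; python3 - <<'E'
from bench import ctrl
import cv2,numpy as np
o=ctrl.get_obs();print({k:np.round(v,3).tolist() for k,v in o.items()})
for n in("scene","top"):
    p,d=ctrl.camera(n);cv2.imwrite(f"pics/{n}0.png",cv2.cvtColor(p,cv2.COLOR_RGB2BGR));np.save(f"pics/{n}0.npy",d)
    i=ctrl.camera_info(n);print({k:np.round(v,3).tolist() for k,v in i.items()})
print({k:np.round(v,4).tolist() for k,v in ctrl.camera_info("wrist").items()})
E
```

```text
pics
{'time_s': 0.0, 'q': [-1.424, 0.182, 1.608, 0.0, 1.354, -0.206], 'dq': [0.001, 0.0, 0.001, -0.001, 0.0, 0.001], 'joint_efforts': [-0.0, -44.486, -35.134, -0.0, 0.009, 0.0], 'eef_pos': [0.199, -0.539, 0.23], 'eef_rot': [-0.001, 0.984, 0.176, 0.0], 'wrist_force': [0.561, -0.715, 0.075], 'torque': [-0.037, -0.055, -0.017], 'grasp_force': 0.0, 'opening': 1.001}
{'camera_matrix': [[432.707, 0.0, 259.29], [0.0, 432.707, 190.349], [0.0, 0.0, 1.0]], 'D': [-0.013, 0.0, 0.0, 0.0, 0.0], 'R': [[-0.127, 0.992, 0.006], [0.726, 0.097, -0.681], [-0.676, -0.082, -0.732]], 't': [0.099, -0.341, 1.598]}
{'camera_matrix': [[367.759, 0.0, 256.157], [0.0, 367.759, 187.099], [0.0, 0.0, 1.0]], 'D': [-0.061, 0.0, 0.0, 0.0, 0.0], 'R': [[-0.013, -1.0, 0.001], [-0.991, 0.013, -0.137], [0.137, -0.002, -0.991]], 't': [-0.021, 0.546, 1.171]}
{'camera_matrix': [[286.2285, 0.0, 259.3441], [0.0, 286.2285, 193.3173], [0.0, 0.0, 1.0]], 'D': [0.0045, 0.0, 0.0, 0.0, 0.0], 'T_tool_cam': [[0.0001, -0.9534, -0.3016, 0.0766], [1.0, -0.0002, 0.001, 0.0008], [-0.001, -0.3016, 0.9534, -0.1423], [0.0, 0.0, 0.0, 1.0]]}
```

View pics/top0.png

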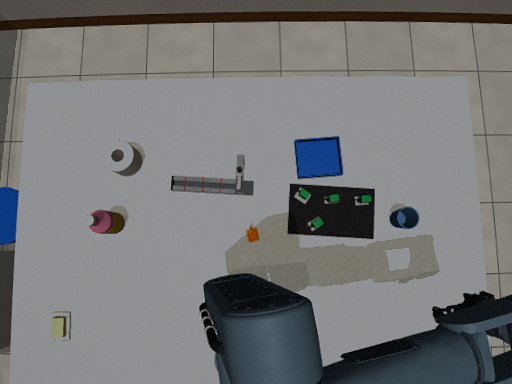

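View pics/scene0.png

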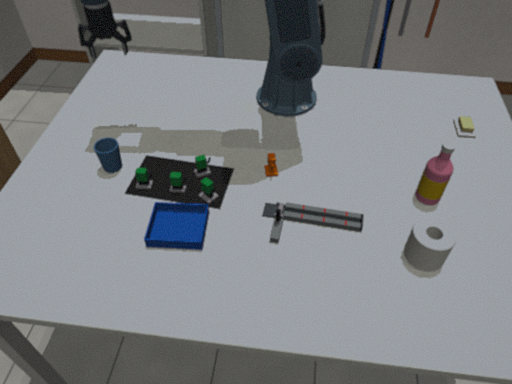

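The top picture shows the rail from (172,184) to its mouth plate at (253,187), bolt block at (240,168), bin at (319,158), mat at (332,211) with four hangers (303,195), (331,199), (363,200) and (317,224). The orange look-alike is at (253,234). Four green hangers means two that fit.

```bash
cat >h.py <<'E'
from bench import ctrl
import cv2,numpy as np
from scipy.spatial.transform import Rotation as Ro
def toolT():
    o=ctrl.get_obs();w,x,y,z=o["eef_rot"];T=np.eye(4);T[:3,:3]=Ro.from_quat([x,y,z,w]).as_matrix();T[:3,3]=o["eef_pos"];return T
def pose(n,T=None):  # cam->world
    i=ctrl.camera_info(n)
    if n=="wrist": C=(toolT() if T is None else T)@np.array(i["T_tool_cam"])
    else:
        C=np.eye(4);R=np.array(i["R"]);C[:3,:3]=R.T;C[:3,3]=-R.T@np.array(i["t"])
    return C,np.array(i["camera_matrix"]),np.array(i["D"])
def px2w(n,uv,z,T=None):
    C,K,D=pose(n,T);uv=np.array(uv,float).reshape(-1,1,2)
    r=cv2.undistortPoints(uv,K,D)[:,0];r=np.c_[r,np.ones(len(r))]@C[:3,:3].T
    s=(np.asarray(z)-C[2,3])/r[:,2];return C[:3,3]+r*s[:,None]
def w2px(n,X,T=None):
    C,K,D=pose(n,T);M=np.linalg.inv(C);rv=cv2.Rodrigues(M[:3,:3])[0]
    return cv2.projectPoints(np.array(X,float).reshape(-1,3),rv,M[:3,3],K,D)[0][:,0]
def move(target,yaw=None):
    """print numbers for drive_tool to reach world TCP target; yaw=world angle of tool y axis (mod pi)"""
    T=toolT();d=T[:3,:3].T@(np.array(target)-T[:3,3]);r=0
    if yaw is not None:
        y=T[:3,1];cur=np.arctan2(y[1],y[0]);r=-((yaw-cur+np.pi/2)%np.pi-np.pi/2)
    print("shift/0.4:",np.round(d/.4,4),"turn/pi:",round(r/np.pi,4),"mm",np.round(d*1e3,1))
def snap(n,name,crop=None,s=1):
    T=toolT();p,d=ctrl.camera(n);np.save(f"pics/{name}_d.npy",d);np.save(f"pics/{name}_T.npy",T)
    b=cv2.cvtColor(p,cv2.COLOR_RGB2BGR);cv2.imwrite(f"pics/{name}_full.png",b)
    if crop: a,c,e,f=crop;b=b[c:f,a:e]
    cv2.imwrite(f"pics/{name}.png",cv2.resize(b,None,fx=s,fy=s,interpolation=cv2.INTER_CUBIC));return T
E
python3 - <<'E'
from h import *
b=cv2.imread("pics/top0.png")[130:245,165:378];cv2.imwrite("pics/c0.png",cv2.resize(b,None,fx=3.7,fy=3.7,interpolation=cv2.INTER_CUBIC))
print(np.round(px2w("top",[[172,184],[253,187],[240,168],[319,158],[332,211],[303,195],[331,199],[363,200],[317,224],[404,217],[253,234]],[.02,.004,.02,.035,0,.064,.064,.064,.064,.09,.06]),3))
d=np.load("pics/top0.npy");print(d[210,340],d[217,404])
E
```

```text
[[ 0.562  0.253  0.02 ]
 [ 0.551 -0.018  0.004]
 [ 0.614  0.025  0.02 ]
 [ 0.641 -0.239  0.035]
 [ 0.466 -0.283  0.   ]
 [ 0.515 -0.178  0.064]
 [ 0.501 -0.268  0.064]
 [ 0.496 -0.371  0.064]
 [ 0.421 -0.22   0.064]
 [ 0.438 -0.491  0.09 ]
 [ 0.393 -0.016  0.06 ]]
1.2357161 1.2275616
```

View pics/c0.png

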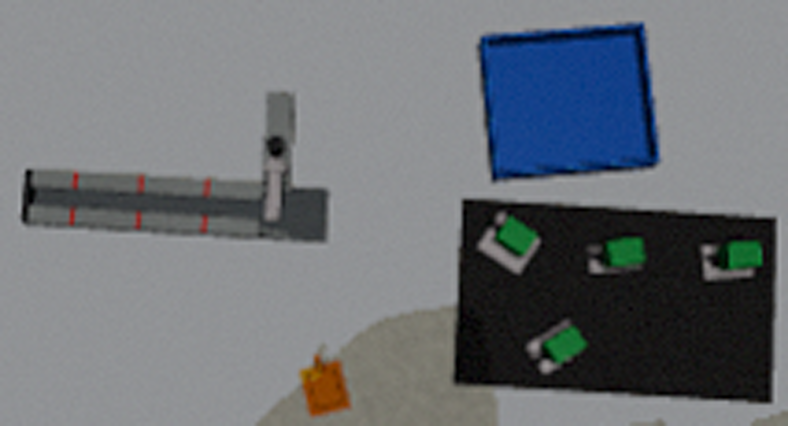

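Crop: rail end corners at (28,170), (23,222), plate end at (327,190), (326,240), knob at (276,147), bin corners (482,37), (641,25), (658,163), (493,180). Next I'll take a close wrist view over the mat.

```bash
python3 - <<'E'
from h import *
move([.47,-.26,.2])
E
```

```text
shift/0.4: [ 0.8777 -0.4202  0.0771] turn/pi: 0.0 mm [ 351.1 -168.1   30.9]
```

>>> drive_tool(
  plan=[
    [[0.878,-0.42,0.077,0],[0.878,-0.42,0.077,0],[0.878,-0.42,0.077,0],[0.878,-0.42,0.077,0],[0.878,-0.42,0.077,0],[0.878,-0.42,0.077,0],[0.878,-0.42,0.077,0],[0.878,-0.42,0.077,0],[0.878,-0.42,0.077,0],[0.878,-0.42,0.077,0],[0.878,-0.42,0.077,0],[0.878,-0.42,0.077,0]],
  ],
  jaw=0,
)

```text
time_s: 1.1
eef_pos: [0.4704, -0.2597, 0.2]
eef_rot: [-0.0, 0.984, 0.177, -0.0]
wrist_force: [-0.2, -0.8, 0.4]
opening: 1.002
grasp_force: 0.0
```

```bash
python3 - <<'E'
from h import *
T=snap("wrist","w1",None,1.55);print(np.round(T,3))
move([.56,.1,.25])
E
```

```text
[[ 0.938  0.348 -0.001  0.47 ]
 [ 0.348 -0.938  0.    -0.26 ]
 [-0.001 -0.001 -1.     0.2  ]
 [ 0.     0.     0.     1.   ]]
shift/0.4: [ 0.5235 -0.7677 -0.1248] turn/pi: 0.0 mm [ 209.4 -307.1  -49.9]
```

View pics/w1.png

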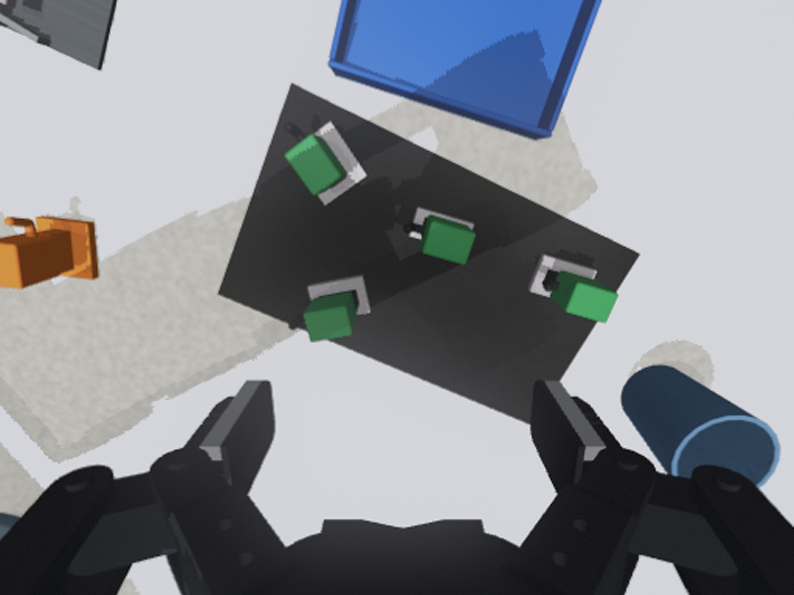

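The wrist view shows four green hangers (320,160), (445,240), (585,295), (330,315) with grey feet partly visible; the first foot, at (340,163), looks the widest. I'll measure heads and feet from depth.

```bash
cat >>h.py <<'E'
def cloud(name,cam="wrist"):
    d=np.load(f"pics/{name}_d.npy");T=np.load(f"pics/{name}_T.npy");b=cv2.imread(f"pics/{name}_full.png")
    C,K,D=pose(cam,T);v,u=np.mgrid[:384,:512];r=cv2.undistortPoints(np.c_[u.ravel(),v.ravel()].astype(float).reshape(-1,1,2),K,D)[:,0]
    P=np.c_[r,np.ones(len(r))]*d.reshape(-1,1);return P@C[:3,:3].T+C[:3,3],b.reshape(-1,3).astype(int)
def hangers(name):
    P,b=cloud(name);B,G,R=b.T
    g=(G>1.5*R)&(G>1.5*B)&(G>40);m=g.reshape(384,512).astype(np.uint8)
    n,l,st,c=cv2.connectedComponentsWithStats(m)
    out=[]
    for k in range(1,n):
        if st[k,4]<150: continue
        q=P[(l.ravel()==k)];zt=np.percentile(q[:,2],95);top=q[q[:,2]>zt-.004]
        (cx,cy),(w,h),a=cv2.minAreaRect((top[:,:2]*1e3).astype(np.float32))
        if w<h: a+=90;w,h=h,w
        a=np.deg2rad(a);c0=np.array([cx,cy])/1e3
        D=P[:,:2]-c0;X=D@[np.cos(a),np.sin(a)];Y=D@[-np.sin(a),np.cos(a)]
        f=(P[:,2]>.0045)&(P[:,2]<.014)&(abs(X)<.035)&(abs(Y)<.03)&(abs(R-G)<25)&(R>60)
        pc=lambda v:np.round(np.percentile(v,[1,99])*1e3,1) if len(v)>20 else v
        print("head",np.round(c0,4),"size",round(w,1),round(h,1),"ang",round(np.rad2deg(a)%180,1),"z",round(zt,4),"footX",pc(X[f]),"footY",pc(Y[f]),f.sum())
        out.append((c0,a))
    return out
E
python3 -c "
from h import *
hangers('w1')"
```

```text
head [ 0.5204 -0.1848] size 29.5 21.3 ang 55.4 z 0.0648 footX [-21.6  21.5] footY [-19.   18.3] 587
head [ 0.5134 -0.2608] size 73.3 31.1 ang 65.7 z 0.0648 footX [-34.    3.5] footY [-19.4  18.5] 164
head [ 0.5142 -0.3143] size 168.6 26.7 ang 79.5 z 0.0647 footX [14.3 34.3] footY [-0.8  5.9] 42
head [ 0.4792 -0.235 ] size 123.1 30.5 ang 167.1 z 0.0647 footX [-34.7  34.9] footY [ 0.1 27.3] 93
```

>>> drive_tool(
  plan=[
    [[0.523,-0.768,-0.125,0],[0.523,-0.768,-0.125,0],[0.523,-0.768,-0.125,0],[0.523,-0.768,-0.125,0],[0.523,-0.768,-0.125,0],[0.523,-0.768,-0.125,0],[0.523,-0.768,-0.125,0],[0.523,-0.768,-0.125,0],[0.523,-0.768,-0.125,0],[0.523,-0.768,-0.125,0],[0.523,-0.768,-0.125,0],[0.523,-0.768,-0.125,0]],
  ],
)

```text
time_s: 2.15
eef_pos: [0.5602, 0.0985, 0.2502]
eef_rot: [0.0, 0.985, 0.175, -0.0]
wrist_force: [0.4, -0.6, 0.5]
opening: 1.0
grasp_force: 0.0
```

```bash
python3 - <<'E'
from h import *
T=snap("wrist","w2",None,1.55);print(np.round(T,3))
E
```

```text
[[ 0.939  0.345 -0.001  0.56 ]
 [ 0.345 -0.939 -0.001  0.098]
 [-0.001  0.001 -1.     0.25 ]
 [ 0.     0.     0.     1.   ]]
```

View pics/w2.png

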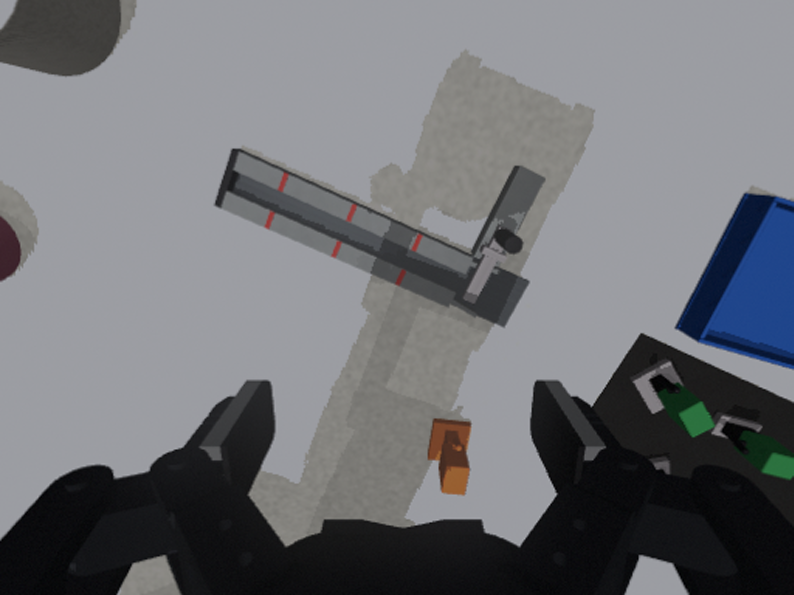

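The rail view shows mark 1 at (284,181)/(269,220), mark 2 at (351,212)/(336,249), mark 3 at (417,243)/(401,277), the plate end corners at (528,281) and (505,326), and the knob top at (512,241).

```bash
sed -i 's/        q=P\[(l.ravel()==k)\];/        q=P[(l.ravel()==k)];q=q[(np.linalg.norm(q-np.median(q,0),axis=1)<.035)];/' h.py
python3 - <<'E'
from h import *
T=np.load("pics/w2_T.npy")
px=np.array([[284,181],[269,220],[351,212],[336,249],[417,243],[401,277],[528,281],[505,326],[512,241],[237,150],[218,206]])/1.55
z=[.019]*6+[.004]*2+[.068]+[.019]*2
W=px2w("wrist",px,z,T);print(np.round(W,4))
m=[(W[i]+W[i+1])[:2]/2 for i in(0,2,4,6,9)];xs=[.17,.11,.05,-.06,.214]
A=np.array(m);s=np.polyfit(xs,A,1);a=np.arctan2(s[0][1],s[0][0]);print("mouth",s[1],"scale",np.hypot(*s[0]),"ang",np.rad2deg(a))
print("resid",np.round(A-np.outer(xs,s[0])-s[1],4))
P,b=cloud("w2");ux=np.array([np.cos(a),np.sin(a)]);uy=np.array([-ux[1],ux[0]])
Q=np.c_[(P[:,:2]-s[1])@ux,(P[:,:2]-s[1])@uy,P[:,2]]
r=Q[(Q[:,0]>.02)&(Q[:,0]<.2)&(abs(Q[:,1])<.05)&(Q[:,2]>.012)&(Q[:,2]<.03)];print("lips y",np.percentile(r[:,1],[1,99]),"z",np.median(r[:,2]))
k=Q[(abs(Q[:,0]+.011)<.03)&(Q[:,2]>.06)&(Q[:,2]<.075)&(abs(Q[:,1]+.05)<.03)];print("knob rail",k.mean(0),len(k), "W",((W[8][:2]-s[1])@ux,(W[8][:2]-s[1])@uy))
for n in("w1",):hangers(n)
P1,b1=cloud("w1")
for P,b in((P,b),(P1,b1)):
  B,G,R=b.T;e=P[(B>1.6*R)&(B>1.3*G)&(P[:,2]>.028)&(P[:,2]<.042)&(P[:,0]>.5)];print("bin rim",len(e),cv2.minAreaRect((e[:,:2]*1e3).astype(np.float32)),np.median(e[:,2]))
E
```

```text
[[ 0.5835  0.2078  0.019 ]
 [ 0.5488  0.2111  0.019 ]
 [ 0.5786  0.1489  0.019 ]
 [ 0.5447  0.1512  0.019 ]
 [ 0.5732  0.0882  0.019 ]
 [ 0.5406  0.0907  0.019 ]
 [ 0.573  -0.02    0.004 ]
 [ 0.5259 -0.0183  0.004 ]
 [ 0.6065  0.0278  0.068 ]
 [ 0.5937  0.2493  0.019 ]
 [ 0.5454  0.2535  0.019 ]]
mouth [0.55363242 0.04041122] scale 0.9927956641917816 ang 85.75788757554328
resid [[ 0.      0.0007]
 [-0.0001  0.0007]
 [-0.0004 -0.0004]
 [ 0.0003 -0.0001]
 [ 0.0002 -0.0009]]
lips y [-0.02414736  0.02450985] z 0.018667481692766136
knob rail [-0.00990871 -0.05179554  0.06710299] 130 W (np.float64(-0.008646073114186067), np.float64(-0.05363673487273015))
head [ 0.5204 -0.1848] size 29.5 21.3 ang 55.4 z 0.0648 footX [-21.6  21.5] footY [-19.   18.3] 587
head [ 0.5053 -0.2789] size 29.6 22.1 ang 94.4 z 0.0648 footX [-21.8  21.7] footY [-11.   10.7] 165
head [ 0.5015 -0.382 ] size 29.3 21.7 ang 94.1 z 0.0647 footX [-22.   21.4] footY [-14.8  14.9] 399
head [ 0.427  -0.2233] size 28.9 19.1 ang 121.8 z 0.0646 footX [-21.9  21.6] footY [-14.1  15.5] 412
bin rim 935 ((601.8877563476562, -203.68008422851562), (219.6900177001953, 81.18733978271484), 35.57149124145508) 0.03397809248064698
bin rim 1464 ((623.5581665039062, -242.44190979003906), (81.40068817138672, 149.39727783203125), 4.0415825843811035) 0.034344327390017054
```

```bash
cat >>h.py <<'E'
A=np.deg2rad(85.76);UX=np.array([np.cos(A),np.sin(A)]);UY=np.array([-UX[1],UX[0]]);M0=np.array([.5536,.0405])
def rail(x,y,z): return [*(M0+UX*x+UY*y),z]
def inrail(p): d=np.array(p[:2])-M0;return np.round([d@UX,d@UY],4)
E
python3 - <<'E'
from h import *
move(rail(-.010,-.051,.13),A);move(rail(-.010,-.051,.042),A);move(rail(-.010,-.098,.042),A)
p=np.array([[482,37],[641,25],[658,163],[493,180]])/3.7+[165,130];c=px2w("top",p,[.035]*4);print(np.round(c,3),c.mean(0))
E
```

```text
shift/0.4: [0.0414 0.2047 0.3003] turn/pi: 0.1352 mm [ 16.6  81.9 120.1]
shift/0.4: [0.0416 0.2046 0.5203] turn/pi: 0.1352 mm [ 16.7  81.8 208.1]
shift/0.4: [0.1487 0.253  0.5202] turn/pi: 0.1352 mm [ 59.5 101.2 208.1]
[[ 0.704 -0.162  0.035]
 [ 0.714 -0.307  0.035]
 [ 0.586 -0.317  0.035]
 [ 0.573 -0.168  0.035]] [ 0.64416729 -0.2385385   0.035     ]
```

>>> drive_tool(
  plan=[
    [[0.041,0.205,0.3,0.135],[0.041,0.205,0.3,0.135],[0.041,0.205,0.3,0.135],[0.041,0.205,0.3,0.135],[0.041,0.205,0.3,0.135],[0.041,0.205,0.4,0.135],[0.041,0.205,0.46,0.135],[0.041,0.205,0.52,0.135],[0.041,0.205,0.52,0.135],[0.041,0.205,0.52,0.135]],
  ],
)

```text
time_s: 3.03
eef_pos: [0.6033, 0.028, 0.0426]
eef_rot: [-0.0, 0.999, -0.036, -0.001]
wrist_force: [0.1, 0.7, 0.3]
opening: 1.0
grasp_force: 0.0
```

>>> drive_tool(
  plan=[
    [[0,0,0,0],[0,0,0,0],[0,0,0,0],[0,0,0,0],[0,0,0,0],[0,0,0,0],[0,0,0,0],[0,0,0,0],[0,0,0,0],[0,0,0,0]],
  ],
  jaw=1,
)

```text
time_s: 3.87
eef_pos: [0.6047, 0.0272, 0.0434]
eef_rot: [0.001, 0.999, -0.036, 0.001]
wrist_force: [-0.8, -5.6, 4.2]
opening: 0.142
grasp_force: 58.5
```

```bash
python3 - <<'E'
from h import *
o=ctrl.get_obs();print(o["eef_pos"],o["opening"],o["grasp_force"],inrail(o["eef_pos"]));p=inrail(o["eef_pos"])
print(np.round(toolT()[:3,:3],3));move(rail(p[0],p[1]-.047,.042),A)
E
```

```text
[0.60469216 0.02724817 0.04343545] 0.1419363700466054 58.473127484321594 [-0.0094 -0.0519]
[[ 0.997 -0.071  0.001]
 [-0.071 -0.997 -0.002]
 [ 0.001  0.002 -1.   ]]
shift/0.4: [0.1174 0.0002 0.0037] turn/pi: 0.0009 mm [47.   0.1  1.5]
```

>>> drive_tool(
  plan=[
    [[0.03,0,0,0],[0.06,0,0,0],[0.09,0,0,0],[0.105,0,0,0],[0.114,0,0,0],[0.114,0,0,0],[0.114,0,0,0],[0.114,0,0,0]],
  ],
)

```text
time_s: 4.53
eef_pos: [0.6475, 0.0241, 0.0433]
eef_rot: [0.001, 0.999, -0.036, -0.003]
wrist_force: [-11.6, -5.8, 13.6]
opening: 0.141
grasp_force: 60.4
```

>>> drive_tool(
  plan=[
    [[0,0,0,0],[0,0,0,0],[0,0,0,0],[0,0,0,0],[0,0,0,0],[0,0,-0.06,0],[0,0,-0.13,0],[0,0,-0.2,0],[0,0,-0.3,0],[0,0,-0.4,0],[0,0,-0.4,0]],
  ],
  jaw=0,
)

```text
time_s: 5.45
eef_pos: [0.6545, 0.0251, 0.2128]
eef_rot: [0.001, 0.999, -0.035, 0.008]
wrist_force: [1.7, -0.2, 1.4]
opening: 0.999
grasp_force: 0.0
```

```bash
python3 - <<'E'
from h import *
snap("top","t1");P,b=cloud("t1","top");Q=np.c_[(P[:,:2]-M0)@UX,(P[:,:2]-M0)@UY,P[:,2]]
k=(Q[:,2]>.05)&(Q[:,2]<.078)&(abs(Q[:,0]+.011)<.03)&(Q[:,1]<-.03)&(Q[:,1]>-.13);print(Q[k].mean(0),k.sum())
snap("wrist","w3");P,b=cloud("w3");Q=np.c_[(P[:,:2]-M0)@UX,(P[:,:2]-M0)@UY,P[:,2]]
k=(Q[:,2]>.05)&(Q[:,2]<.078)&(abs(Q[:,0]+.011)<.03)&(Q[:,1]<-.03)&(Q[:,1]>-.13);print(Q[k].mean(0),k.sum())
hangers("w3")
move([.5015,-.382,.15],np.deg2rad(4.1))
E
```

```text
[-0.00840073 -0.09250462  0.06719978] 11
[-0.01100382 -0.09612624  0.06514393] 182
head [ 0.5213 -0.1831] size 31.4 21.7 ang 54.2 z 0.0645 footX [-21.8  20.7] footY [-18.8  18.8] 482
shift/0.4: [-0.3018  1.0426  0.137 ] turn/pi: 0.4546 mm [-120.7  417.    54.8]
```

>>> drive_tool(
  plan=[
    [[-0.3,1.0,0.1,0.455],[-0.3,1.0,0.1,0.455],[-0.3,1.0,0.1,0.455],[-0.3,1.0,0.1,0.455],[-0.3,1.0,0.1,0.455],[-0.3,1.0,0.1,0.455],[-0.3,1.0,0.1,0.455],[-0.3,1.0,0.1,0.455],[-0.3,1.0,0.1,0.455],[-0.3,1.0,0.1,0.455],[-0.3,1.0,0.1,0.455],[-0.3,1.0,0.1,0.455]],
  ],
)

```text
time_s: 6.55
eef_pos: [0.4988, -0.3669, 0.1595]
eef_rot: [-0.0, 0.728, -0.686, -0.002]
wrist_force: [0.6, 0.4, -0.3]
opening: 1.001
grasp_force: 0.0
```

>>> drive_tool(
  plan=[
    [[0,0,0,0.0],[0,0,0,0]],
  ],
)

```text
time_s: 6.72
eef_pos: [0.5006, -0.3642, 0.1605]
eef_rot: [-0.0, 0.732, -0.681, -0.002]
wrist_force: [0.6, 0.0, -0.2]
opening: 0.998
grasp_force: 0.0
```

```bash
python3 - <<'E'
from h import *
print(np.round(ctrl.get_obs()["q"],2));snap("wrist","w4");
for c,a in hangers("w4"):
    if np.hypot(*(c-[.5015,-.382]))<.04: move([*c,.029],a+np.pi/2)
E
```

```text
[-0.82  0.35  1.55  0.    1.25  2.25]
head [ 0.5015 -0.3829] size 29.2 20.1 ang 94.8 z 0.0646 footX [-21.3  21.1] footY [-14.4  15.4] 353
head [ 0.5055 -0.2793] size 30.1 20.4 ang 94.0 z 0.0644 footX [-21.8  -2.6] footY [-10.6  11.2] 225
head [ 0.4261 -0.224 ] size 30.3 21.7 ang 121.6 z 0.064 footX [-21.8  21.3] footY [-14.8  14.8] 408
shift/0.4: [0.0477 0.0017 0.33  ] turn/pi: -0.0037 mm [ 19.1   0.7 132. ]
```

>>> drive_tool(
  plan=[
    [[0.0477,0.0017,0.1,-0.475],[0.0477,0.0017,0.1,-0.475],[0.0477,0.0017,0.1,-0.475],[0.0477,0.0017,0.1,-0.475],[0.0477,0.0017,0.1,-0.475],[0.0477,0.0017,0.1,-0.475],[0.0477,0.0017,0.1,-0.475],[0.0477,0.0017,0.1,-0.475],[0.0477,0.0017,0.1,-0.475],[0.0477,0.0017,0.1,-0.475],[0.0477,0.0017,0.1,-0.475],[0.0477,0.0017,0.1,-0.475]],
  ],
)

```text
time_s: 7.77
eef_pos: [0.5024, -0.3829, 0.1221]
eef_rot: [-0.0, 1.0, 0.001, -0.0]
wrist_force: [-0.6, 0.4, -0.4]
opening: 1.0
grasp_force: 0.0
```

>>> drive_tool(
  plan=[
    [[0,0,0,-0.47],[0,0,0,-0.47],[0,0,0,-0.47],[0,0,0,-0.47],[0,0,0,-0.47],[0,0,0,-0.47],[0,0,0,-0.47],[0,0,0,-0.47],[0,0,0,-0.47],[0,0,0,-0.47],[0,0,0,-0.47],[0,0,0,-0.47]],
  ],
)

```text
time_s: 8.77
eef_pos: [0.5024, -0.3829, 0.122]
eef_rot: [-0.0, 0.739, 0.673, -0.0]
wrist_force: [0.6, 0.3, 0.5]
opening: 0.999
grasp_force: 0.0
```

```bash
python3 - <<'E'
from h import *
print(np.round(ctrl.get_obs()["q"],2),toolT()[:3,3]);snap("wrist","w5")
for c,a in hangers("w5"):
    if np.hypot(*(c-[.5015,-.382]))<.04: move([*c,.029],a+np.pi/2)
E
```

```text
[-0.84  0.42  1.54 -0.    1.18 -0.75] [ 0.50239379 -0.38291508  0.12203354]
head [ 0.4268 -0.2401] size 6.2 1.9 ang 12.5 z 0.0607 footX [-7.6 22.9] footY [-8.9 12.5] 706
head [ 0.505  -0.2791] size 30.0 21.2 ang 94.3 z 0.0648 footX [-22.  -13.9] footY [-11.1  10.4] 257
head [ 0.5009 -0.3774] size 21.0 20.0 ang 3.5 z 0.0647 footX [-14.6  15.2] footY [-25.5  16.8] 481
shift/0.4: [ 0.0135 -0.0049  0.2327] turn/pi: 0.4522 mm [ 5.4 -2.  93.1]
```

```bash
python3 - <<'E'
from h import *
move([.5015,-.3829,.029],np.deg2rad(4.6))
E
```

```text
shift/0.4: [-2.000e-04 -2.200e-03  2.327e-01] turn/pi: -0.0537 mm [-0.1 -0.9 93.1]
```

>>> drive_tool(
  plan=[
    [[0,-0.002,0,-0.054],[0,-0.002,0.06,-0.054],[0,-0.002,0.14,-0.054],[0,-0.002,0.2,-0.054],[0,-0.002,0.232,-0.054],[0,-0.002,0.232,-0.054],[0,-0.002,0.232,-0.054]],
  ],
)

```text
time_s: 9.4
eef_pos: [0.5013, -0.3834, 0.0294]
eef_rot: [-0.001, 0.683, 0.73, 0.0]
wrist_force: [-0.1, -0.7, 0.2]
opening: 0.999
grasp_force: 0.0
```

>>> drive_tool(
  plan=[
    [[0,0,0,0],[0,0,0,0],[0,0,0,0],[0,0,0,0],[0,0,0,0],[0,0,0,0],[0,0,0,0],[0,0,0,0],[0,0,-0.02,0],[0,0,-0.07,0],[0,0,-0.12,0],[0,0,-0.12,0]],
  ],
  jaw=1,
)

```text
time_s: 10.4
eef_pos: [0.5029, -0.3858, 0.0817]
eef_rot: [0.003, 0.683, 0.73, -0.0]
wrist_force: [0.8, -0.9, -0.6]
opening: 0.248
grasp_force: 58.7
```

```bash
python3 - <<'E'
from h import *
o=ctrl.get_obs();print(o["eef_pos"],o["opening"],np.round(o["q"],2))
move(rail(-.045,0,.12),A-np.pi/2)
E
```

```text
[ 0.50290132 -0.38575743  0.08173169] 0.24764288388702527 [-0.84  0.47  1.56 -0.    1.11 -0.91]
shift/0.4: [ 0.9429  0.1823 -0.0993] turn/pi: 0.0449 mm [377.2  72.9 -39.7]
```

>>> drive_tool(
  plan=[
    [[0,0,-0.09,0],[0.08,0.015,-0.1,0.01],[0.18,0.035,-0.1,0.02],[0.28,0.055,-0.1,0.03],[0.38,0.075,-0.1,0.045],[0.48,0.093,-0.1,0.045],[0.58,0.112,-0.1,0.045],[0.68,0.132,-0.1,0.045],[0.78,0.151,-0.1,0.045],[0.86,0.167,-0.1,0.045],[0.92,0.178,-0.1,0.045],[0.943,0.182,-0.1,0.045]],
  ],
)

```text
time_s: 11.4
eef_pos: [0.5478, 0.0009, 0.1168]
eef_rot: [-0.001, 0.732, 0.681, -0.0]
wrist_force: [0.4, -0.3, -1.0]
opening: 0.249
grasp_force: 59.1
```

>>> drive_tool(
  plan=[
    [[0,0,0,0],[0,0,0,0],[0,0,0,0]],
  ],
)

```text
time_s: 11.65
eef_pos: [0.5485, -0.004, 0.1174]
eef_rot: [-0.0, 0.733, 0.68, -0.0]
wrist_force: [-1.2, -0.3, -0.2]
opening: 0.254
grasp_force: 59.1
```

```bash
python3 - <<'E'
from h import *
o=ctrl.get_obs();print(o["eef_pos"],o["opening"],inrail(o["eef_pos"]))
snap("wrist","w6",None,1.55)
move(rail(-.045,0,.04),A-np.pi/2)
E
```

```text
[ 0.54849442 -0.00398741  0.1173505 ] 0.2541379760695888 [-0.0447  0.0018]
shift/0.4: [1.000e-04 4.400e-03 1.936e-01] turn/pi: -0.0006 mm [ 0.   1.7 77.5]
```

View pics/w6.png

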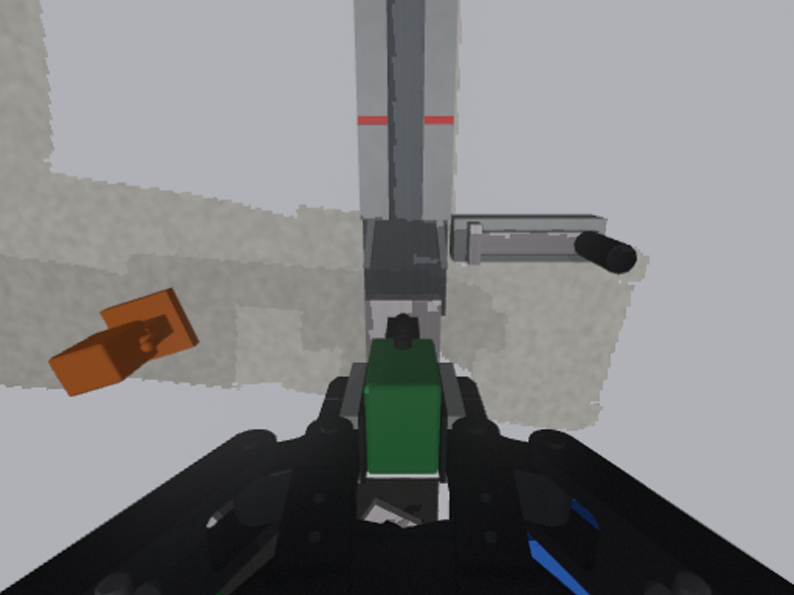

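The view shows the bolt drawn back (knob at 610,250), the slot at 388–424 and the held hanger centred at about x=404 with the foot ahead and hook toward the rail.

```bash
python3 - <<'E'
from h import *
T=np.load("pics/w6_T.npy")
W=px2w("wrist",np.array([[388,120],[424,120],[358,120],[454,120],[388,205],[424,205],[361,205],[452,205]])/1.55,[.019]*8,T)
for w in W: print(inrail(w))
P,b=cloud("w6");L=P-T[:3,3];L=L@T[:3,:3]
B,G,R=b.T;g=(G>1.5*R)&(G>1.5*B)&(G>40)&(abs(L[:,1])<.03);print("head in tool",np.percentile(L[g],[2,98],axis=0).round(4))
f=(L[:,2]>.012)&(L[:,2]<.035)&(abs(L[:,0])<.035)&(abs(L[:,1])<.03)&(R>100);print("foot",np.percentile(L[f],[1,99],axis=0).round(4),f.sum())
E
```

```text
[0.05   0.0088]
[ 0.05   -0.0093]
[0.05  0.024]
[ 0.0499 -0.0244]
[0.0079 0.0093]
[ 0.0079 -0.0099]
[0.0079 0.0237]
[ 0.0079 -0.0248]
head in tool [[-0.0108 -0.0102 -0.0343]
 [ 0.0171  0.0099 -0.0159]]
foot [[-0.0006 -0.0149  0.0214]
 [ 0.0235  0.0148  0.0242]] 895
```

>>> drive_tool(
  plan=[
    [[0,0.004,0.06,0],[0,0.005,0.13,0],[0,0.005,0.17,0],[0,0.005,0.195,0],[0,0.005,0.205,0],[0,0.005,0.205,0],[0,0.005,0.205,0]],
  ],
)

```text
time_s: 12.28
eef_pos: [0.5514, -0.0038, 0.0364]
eef_rot: [0.001, 0.733, 0.68, 0.0]
wrist_force: [0.2, -0.7, -0.5]
opening: 0.249
grasp_force: 59.1
```

```bash
python3 - <<'E'
from h import *
o=ctrl.get_obs();print(o["eef_pos"],o["wrist_force"],o["opening"],inrail(o["eef_pos"]))
for x in (0,.1685):move(rail(x,-.0003,.034),A-np.pi/2)
E
```

```text
[ 0.55140368 -0.00383021  0.03638239] [ 0.15871324 -0.69951549 -0.4819231 ] 0.24908130088431477 [-0.0444 -0.0011]
shift/0.4: [ 0.1109 -0.0021  0.0059] turn/pi: -0.0005 mm [44.4 -0.9  2.4]
shift/0.4: [ 0.5322 -0.0028  0.0058] turn/pi: -0.0005 mm [212.9  -1.1   2.3]
```

>>> drive_tool(
  plan=[
    [[0.01,-0.002,0.006,0],[0.03,-0.002,0.006,0],[0.05,-0.002,0.006,0],[0.07,-0.002,0.006,0],[0.09,-0.002,0.006,0],[0.11,-0.002,0.006,0],[0.13,-0.002,0.006,0],[0.15,-0.002,0.006,0],[0.15,-0.002,0.006,0]],
  ],
)

```text
time_s: 13.03
eef_pos: [0.5556, 0.0587, 0.0346]
eef_rot: [0.001, 0.732, 0.681, 0.001]
wrist_force: [1.1, 1.3, 7.1]
opening: 0.247
grasp_force: 59.9
```

```bash
python3 - <<'E'
from h import *
o=ctrl.get_obs();print(o["eef_pos"],o["wrist_force"],o["opening"],inrail(o["eef_pos"]))
for x in (.1685,):move(rail(x,-.0003,.034),A-np.pi/2)
E
```

```text
[0.55560915 0.05872619 0.034561  ] [1.11955803 1.27004837 7.12473416] 0.24685023541026999 [ 0.0183 -0.0007]
shift/0.4: [ 0.3754 -0.0005  0.0015] turn/pi: 0.0003 mm [150.2  -0.2   0.6]
```

>>> drive_tool(
  plan=[
    [[0.03,0,0,0],[0.07,0,0,0],[0.11,0,0,0],[0.15,0,0,0],[0.19,0,0,0],[0.23,0,0,0],[0.27,0,0,0],[0.31,0,0,0],[0.345,0,0,0],[0.375,0,0,0],[0.375,0,0,0],[0.375,0,0,0]],
  ],
)

```text
time_s: 14.03
eef_pos: [0.5662, 0.2095, 0.0346]
eef_rot: [-0.0, 0.732, 0.681, 0.002]
wrist_force: [0.2, 4.9, 6.6]
opening: 0.25
grasp_force: 59.8
```

```bash
python3 - <<'E'
from h import *
o=ctrl.get_obs();print(o["eef_pos"],o["wrist_force"],o["opening"],inrail(o["eef_pos"]))
for x in (.1685,):move(rail(x,-.0003,.034),A-np.pi/2)
snap("wrist","w7",None,1.55)
T=np.load("pics/w7_T.npy");P,b=cloud("w7");L=P-T[:3,3];L=L@T[:3,:3]
B,G,R=b.T;g=(G>1.5*R)&(G>1.5*B)&(G>40)&(abs(L[:,1])<.03);print("head in tool",np.percentile(L[g],[2,98],axis=0).round(4))
E
```

```text
[0.56623909 0.20947012 0.03461376] [0.22984027 4.93011797 6.64900353] 0.2499416553172874 [ 1.694e-01 -1.000e-04]
shift/0.4: [-0.0024  0.0005  0.0015] turn/pi: 0.0003 mm [-0.9  0.2  0.6]
head in tool [[-0.0113 -0.0102 -0.0343]
 [ 0.0171  0.01   -0.0091]]
```

View pics/w7.png

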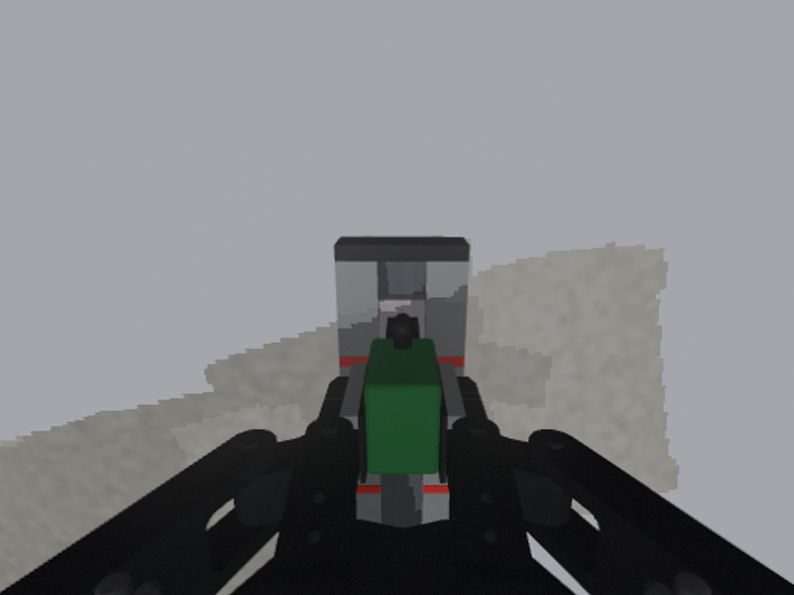

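Mark 1 shows at (352,362)/(450,362), the foot's front edge at (402,298) and the black end wall's edge at (402,262).

```bash
python3 - <<'E'
from h import *
T=np.load("pics/w7_T.npy")
for w in px2w("wrist",np.array([[352,362],[450,362],[402,298],[402,262],[400,489]])/1.55,[.019,.019,.012,.019,.019],T):print(inrail(w))
E
```

```text
[0.17   0.0195]
[ 0.17   -0.0188]
[ 0.194 -0.   ]
[0.2099 0.    ]
[0.11   0.0008]
```

>>> drive_tool(
  plan=[
    [[-0.004,0,0,0],[-0.004,0,0,0],[-0.004,0,0,0],[-0.004,0,0,0],[-0.004,0,0,0],[-0.004,0,0,0],[-0.004,0,-0.05,0],[-0.004,0,-0.12,0],[-0.004,0,-0.2,0],[-0.004,0,-0.3,0],[-0.004,0,-0.35,0]],
  ],
  jaw=0,
)

```text
time_s: 15.0
eef_pos: [0.5672, 0.2052, 0.178]
eef_rot: [0.001, 0.733, 0.68, 0.002]
wrist_force: [1.4, 0.9, 0.9]
opening: 0.999
grasp_force: 0.0
```

```bash
python3 - <<'E'
from h import *
print(ctrl.get_obs()["eef_pos"])
snap("wrist","w8");c,a=hangers("w8")[0];print(inrail(c),np.rad2deg(a-A))
move([.4265,-.224,.16],np.deg2rad(31.6))
E
```

```text
[0.5671871  0.20519119 0.17804765]
head [0.5663 0.211 ] size 29.0 20.9 ang 85.0 z 0.0688 footX [10.7 34.5] footY [-8.2  9.3] 128
[ 0.171 -0.   ] -0.7970101928710981
shift/0.4: [-1.0976 -0.2763  0.048 ] turn/pi: -0.1993 mm [-439.  -110.5   19.2]
```

>>> drive_tool(
  plan=[
    [[-0.99,-0.275,0.04,-0.2],[-0.99,-0.275,0.04,-0.2],[-0.99,-0.275,0.04,-0.2],[-0.99,-0.275,0.04,-0.2],[-0.99,-0.275,0.04,-0.2],[-0.99,-0.275,0.04,-0.2],[-0.99,-0.275,0.04,-0.2],[-0.99,-0.275,0.04,-0.2],[-0.99,-0.275,0.04,-0.2],[-0.99,-0.275,0.04,-0.2],[-0.99,-0.275,0.04,-0.2],[-0.99,-0.275,0.04,-0.2]],
  ],
)

```text
time_s: 16.05
eef_pos: [0.4252, -0.1845, 0.1571]
eef_rot: [0.0, 0.489, 0.872, -0.0]
wrist_force: [-0.0, 0.0, 0.4]
opening: 1.003
grasp_force: 0.0
```

>>> drive_tool(
  plan=[
    [[0,0,0,0],[0,0,0,0],[0,0,0,0]],
  ],
)

```text
time_s: 16.3
eef_pos: [0.4266, -0.1804, 0.1572]
eef_rot: [-0.0, 0.486, 0.874, 0.0]
wrist_force: [0.1, -0.8, 0.2]
opening: 0.999
grasp_force: 0.0
```

```bash
python3 - <<'E'
from h import *
print(ctrl.get_obs()["eef_pos"])
snap("wrist","w9");
for c,a in hangers("w9"):
    if np.hypot(*(c-[.4265,-.224]))<.05: move([*c,.029],a+np.pi/2)
E
```

```text
[ 0.42661573 -0.18038734  0.15715946]
head [ 0.4009 -0.181 ] size 28.9 20.0 ang 121.2 z 0.0649 footX [-21.2  21.4] footY [-13.9  15.8] 379
head [ 0.5196 -0.1839] size 29.3 21.6 ang 54.2 z 0.0645 footX [-21.4  22. ] footY [-19.   18.2] 686
head [ 0.5046 -0.2783] size 30.2 21.6 ang 92.3 z 0.0646 footX [-22.2  21.7] footY [-10.8  10.7] 281
```

The knock has happened: this hanger now stands at (0.401, -0.181), still 30 mm wide.

```bash
python3 - <<'E'
from h import *
move([.4009,-.181,.029],np.deg2rad(31.2))
E
```

```text
shift/0.4: [ 0.0326 -0.0555  0.3205] turn/pi: 0.0036 mm [ 13.  -22.2 128.2]
```

>>> drive_tool(
  plan=[
    [[0.0326,-0.0555,0,0.0036],[0.0326,-0.0555,0.08,0.0036],[0.0326,-0.0555,0.16,0.0036],[0.0326,-0.0555,0.22,0.0036],[0.0326,-0.0555,0.28,0.0036],[0.0326,-0.0555,0.32,0.0036],[0.0326,-0.0555,0.32,0.0036],[0.0326,-0.0555,0.32,0.0036]],
  ],
)

```text
time_s: 17.02
eef_pos: [0.4003, -0.1811, 0.0289]
eef_rot: [-0.001, 0.491, 0.871, 0.0]
wrist_force: [-0.2, -0.8, -0.2]
opening: 0.998
grasp_force: 0.0
```

>>> drive_tool(
  plan=[
    [[0,0,0,0],[0,0,0,0],[0,0,0,0],[0,0,0,0],[0,0,0,0],[0,0,0,0],[0,0,0,0],[0,0,0,0],[0,0,-0.02,0],[0,0,-0.1,0],[0,0,-0.2,0],[0,0,-0.22,0]],
  ],
  jaw=1,
)

```text
time_s: 18.02
eef_pos: [0.403, -0.1844, 0.1228]
eef_rot: [0.004, 0.492, 0.871, -0.001]
wrist_force: [2.3, -0.9, 0.8]
opening: 0.246
grasp_force: 59.2
```

```bash
python3 - <<'E'
from h import *
o=ctrl.get_obs();print(o["eef_pos"],o["opening"],np.round(o["q"],2))
move(rail(-.045,0,.117),A-np.pi/2)
E
```

```text
[ 0.40302165 -0.18437055  0.12276907] 0.24582590699559861 [-0.7   0.01  2.03  0.    1.09 -1.24]
shift/0.4: [0.1953 0.5476 0.0144] turn/pi: 0.1963 mm [ 78.1 219.    5.8]
```

>>> drive_tool(
  plan=[
    [[0.02,0.05,0,0.02],[0.05,0.14,0,0.05],[0.09,0.24,0,0.08],[0.12,0.34,0,0.12],[0.16,0.44,0.005,0.16],[0.185,0.52,0.01,0.19],[0.195,0.548,0.014,0.196],[0.195,0.548,0.014,0.196],[0.195,0.548,0.014,0.196],[0.195,0.548,0.014,0.196],[0.195,0.548,0.014,0.196]],
  ],
)

```text
time_s: 18.93
eef_pos: [0.5472, -0.0031, 0.1115]
eef_rot: [-0.0, 0.733, 0.681, -0.0]
wrist_force: [0.0, -1.1, -0.9]
opening: 0.251
grasp_force: 59.3
```

```bash
python3 - <<'E'
from h import *
o=ctrl.get_obs();print(o["eef_pos"],o["opening"],inrail(o["eef_pos"]))
snap("wrist","w10",None,1.55)
T=np.load("pics/w10_T.npy");P,b=cloud("w10");L=P-T[:3,3];L=L@T[:3,:3]
B,G,R=b.T;g=(G>1.5*R)&(G>1.5*B)&(G>40)&(abs(L[:,1])<.03)&(abs(L[:,0])<.04);print("head in tool",np.percentile(L[g],[2,98],axis=0).round(4))
f=(L[:,2]>.012)&(L[:,2]<.035)&(abs(L[:,0])<.035)&(abs(L[:,1])<.03)&(R>100);print("foot",np.percentile(L[f],[1,99],axis=0).round(4),f.sum())
move(rail(-.045,-.0003,.036),A-np.pi/2)
E
```

```text
[ 0.54721121 -0.00308677  0.11153751] 0.25056771478975076 [-0.0439  0.0031]
head in tool [[-0.0114 -0.0102 -0.0348]
 [ 0.0163  0.01   -0.0119]]
foot [[ 0.0015 -0.0146  0.0207]
 [ 0.023   0.0151  0.0235]] 865
shift/0.4: [-0.0022  0.0084  0.1892] turn/pi: -0.0001 mm [-0.9  3.3 75.7]
```

View pics/w10.png

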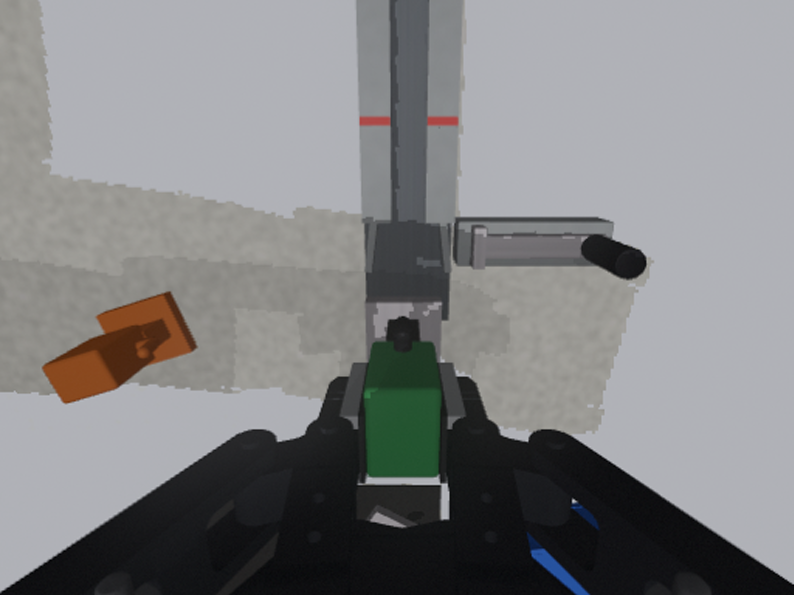

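The held hanger is straight, its foot at 366–441 px (30 mm), with the open mouth ahead.

>>> drive_tool(
  plan=[
    [[-0.002,0.006,0.06,0],[-0.002,0.007,0.12,0],[-0.002,0.007,0.16,0],[-0.002,0.007,0.18,0],[-0.002,0.007,0.189,0],[-0.002,0.007,0.189,0],[-0.002,0.007,0.189,0]],
  ],
)

```text
time_s: 19.57
eef_pos: [0.5513, -0.0038, 0.037]
eef_rot: [0.001, 0.733, 0.681, 0.0]
wrist_force: [-0.7, 0.2, -0.5]
opening: 0.252
grasp_force: 59.3
```

```bash
python3 - <<'E'
from h import *
o=ctrl.get_obs();print(o["eef_pos"],o["wrist_force"],o["opening"],inrail(o["eef_pos"]))
for x in (0,.109):move(rail(x,-.0003,.0343),A-np.pi/2)
E
```

```text
[ 0.55129355 -0.00383226  0.03699564] [-0.71614621  0.1703341  -0.54070152] 0.25164154979575765 [-0.0444 -0.001 ]
shift/0.4: [ 0.111  -0.0017  0.0067] turn/pi: 0.0001 mm [44.4 -0.7  2.7]
shift/0.4: [ 0.3835 -0.0016  0.0067] turn/pi: 0.0001 mm [153.4  -0.6   2.7]
```

>>> drive_tool(
  plan=[
    [[0.01,-0.002,0.006,0],[0.03,-0.002,0.006,0],[0.05,-0.002,0.006,0],[0.07,-0.002,0.006,0],[0.09,-0.002,0.006,0],[0.11,-0.002,0.006,0],[0.14,-0.002,0.006,0],[0.18,-0.002,0.006,0],[0.18,-0.002,0.006,0]],
  ],
)

```text
time_s: 20.32
eef_pos: [0.5555, 0.0714, 0.034]
eef_rot: [-0.0, 0.732, 0.681, 0.001]
wrist_force: [0.6, 2.4, 2.0]
opening: 0.247
grasp_force: 59.7
```

```bash
python3 - <<'E'
from h import *
o=ctrl.get_obs();print(o["eef_pos"],o["wrist_force"],o["opening"],inrail(o["eef_pos"]))
move(rail(.109,-.0003,.0343),A-np.pi/2)
E
```

```text
[0.55547228 0.07140345 0.03402925] [0.63768277 2.36708671 2.00817126] 0.24716640252776353 [0.031  0.0004]
shift/0.4: [ 0.1951  0.0023 -0.0005] turn/pi: 0.0008 mm [78.   0.9 -0.2]
```

>>> drive_tool(
  plan=[
    [[0.03,0.001,0,0],[0.06,0.001,0,0],[0.1,0.001,0,0],[0.14,0.001,0,0],[0.17,0.001,0,0],[0.195,0.001,0,0],[0.195,0.001,0,0],[0.195,0.001,0,0]],
  ],
)

```text
time_s: 20.98
eef_pos: [0.5616, 0.1476, 0.034]
eef_rot: [-0.0, 0.732, 0.681, 0.001]
wrist_force: [1.6, 2.0, 5.0]
opening: 0.25
grasp_force: 60.2
```

```bash
python3 - <<'E'
from h import *
o=ctrl.get_obs();print(o["eef_pos"],o["wrist_force"],o["opening"],inrail(o["eef_pos"]))
snap("wrist","w11");T=np.load("pics/w11_T.npy");P,b=cloud("w11");L=P-T[:3,3];L=L@T[:3,:3]
B,G,R=b.T;g=(G>1.5*R)&(G>1.5*B)&(G>40)&(abs(L[:,1])<.03)&(abs(L[:,0])<.025);print("head in tool",np.percentile(L[g],[2,98],axis=0).round(4))
E
```

```text
[0.56157066 0.14755444 0.03401541] [1.61252192 2.00730122 4.95669368] 0.25004910812335795 [ 0.1074 -0.    ]
head in tool [[-0.0118 -0.0102 -0.0348]
 [ 0.0164  0.01   -0.0067]]
```

>>> drive_tool(
  plan=[
    [[0,0,0,0],[0,0,0,0],[0,0,0,0],[0,0,0,0],[0,0,0,0],[0,0,0,0],[0,0,-0.05,0],[0,0,-0.12,0],[0,0,-0.2,0],[0,0,-0.28,0],[0,0,-0.3,0],[0,0,-0.3,0]],
  ],
  jaw=0,
)

```text
time_s: 22.03
eef_pos: [0.5636, 0.1464, 0.1573]
eef_rot: [0.002, 0.733, 0.681, 0.003]
wrist_force: [-0.3, 0.6, 0.1]
opening: 0.996
grasp_force: 0.0
```

```bash
python3 - <<'E'
from h import *
print(ctrl.get_obs()["eef_pos"])
snap("wrist","w12")
for c,a in hangers("w12"):print(inrail(c),np.rad2deg(a-A))
for z in(.13,.043):move(rail(-.0105,-.096,z),A-np.pi/2)
E
```

```text
[0.56359021 0.14636093 0.15734415]
head [0.5662 0.211 ] size 28.2 20.8 ang 85.9 z 0.0687 footX [-34.   34.3] footY [-8.8  8.7] 151
head [0.5615 0.1485] size 28.0 20.6 ang 85.0 z 0.0688 footX [10.2 34.7] footY [-8.9  8.6] 151
[1.71e-01 1.00e-04] 0.10637115478514876
[0.1083 0.0002] -0.7363793945312566
shift/0.4: [-0.2917  0.2382  0.0626] turn/pi: 0.0002 mm [-116.7   95.3   25. ]
shift/0.4: [-0.2917  0.2376  0.2801] turn/pi: 0.0002 mm [-116.7   95.   112. ]
```

Both fitting hangers stand on marks 1 and 2 (rail x 171 and 108 mm, tops at 68.8 mm). Next I'll push the bolt home.

>>> drive_tool(
  plan=[
    [[-0.1,0.08,0.0,0],[-0.18,0.15,0.03,0],[-0.25,0.2,0.05,0],[-0.292,0.238,0.06,0],[-0.292,0.238,0.06,0],[-0.292,0.238,0.1,0],[-0.292,0.238,0.17,0],[-0.292,0.238,0.23,0],[-0.292,0.238,0.28,0],[-0.292,0.238,0.28,0],[-0.292,0.238,0.28,0]],
  ],
)

```text
time_s: 23.0
eef_pos: [0.645, 0.0236, 0.0388]
eef_rot: [-0.002, 0.732, 0.681, -0.002]
wrist_force: [0.6, -1.2, 0.3]
opening: 1.003
grasp_force: 0.0
```

>>> drive_tool(
  plan=[
    [[0,0,0,0],[0,0,0,0],[0,0,0,0],[0,0,0,0],[0,0,0,0],[0,0,0,0],[0,0,0,0],[0,0,0,0],[0,0,0,0]],
  ],
  jaw=1,
)

```text
time_s: 23.75
eef_pos: [0.6474, 0.0228, 0.0426]
eef_rot: [-0.0, 0.732, 0.681, -0.0]
wrist_force: [-3.6, -0.1, 5.9]
opening: 0.144
grasp_force: 58.4
```

```bash
python3 - <<'E'
from h import *
o=ctrl.get_obs();print(o["eef_pos"],o["opening"],o["wrist_force"],o["grasp_force"],inrail(o["eef_pos"]));p=inrail(o["eef_pos"])
move(rail(p[0],-.0495,.043))
E
```

```text
[0.6473855  0.02283083 0.04256193] 0.14354183659413944 [-3.63513658 -0.12069877  5.9124656 ] 58.44284176826477 [-0.0107 -0.0948]
shift/0.4: [ 1.000e-04 -1.133e-01 -1.000e-03] turn/pi: 0.0 mm [  0.  -45.3  -0.4]
```

>>> drive_tool(
  plan=[
    [[0,-0.025,0,0],[0,-0.05,0,0],[0,-0.075,0,0],[0,-0.1,0,0],[0,-0.113,0,0],[0,-0.115,0,0],[0,-0.115,0,0],[0,-0.115,0,0]],
  ],
)

```text
time_s: 24.42
eef_pos: [0.6025, 0.0262, 0.0425]
eef_rot: [0.0, 0.733, 0.681, 0.0]
wrist_force: [-1.2, 0.6, 7.0]
opening: 0.139
grasp_force: 60.2
```

```bash
python3 - <<'E'
from h import *
o=ctrl.get_obs();print(o["eef_pos"],o["opening"],o["wrist_force"],o["grasp_force"],inrail(o["eef_pos"]));p=inrail(o["eef_pos"])
E
```

```text
[0.60246187 0.02615056 0.04253964] 0.13899068380260893 [-1.19135022  0.64464448  7.0274291 ] 60.24619460105896 [-0.0107 -0.0498]
```

>>> drive_tool(
  plan=[
    [[0,-0.004,0,0],[0,-0.004,0,0],[0,-0.004,0,0]],
  ],
)

```text
time_s: 24.67
eef_pos: [0.6024, 0.0261, 0.0426]
eef_rot: [0.001, 0.733, 0.681, 0.001]
wrist_force: [4.8, 0.9, 3.0]
opening: 0.14
grasp_force: 59.8
```

>>> drive_tool(
  plan=[
    [[0,0.003,0,0],[0,0.003,0,0],[0,0.003,0,0],[0,0.003,0,0],[0,0.003,0,0],[0,0.003,0,0],[0,0.003,-0.06,0],[0,0.003,-0.13,0],[0,0.003,-0.22,0],[0,0.003,-0.3,0],[0,0.003,-0.3,0]],
  ],
  jaw=0,
)

```text
time_s: 25.58
eef_pos: [0.6057, 0.0257, 0.1696]
eef_rot: [0.005, 0.732, 0.681, 0.004]
wrist_force: [1.7, -0.1, 0.4]
opening: 1.001
grasp_force: 0.0
```

```bash
python3 - <<'E'
from h import *
snap("wrist","w13");P,b=cloud("w13");Q=np.c_[(P[:,:2]-M0)@UX,(P[:,:2]-M0)@UY,P[:,2]]
k=(Q[:,2]>.05)&(Q[:,2]<.078)&(abs(Q[:,0]+.011)<.03)&(Q[:,1]<-.02)&(Q[:,1]>-.13);print(Q[k].mean(0),k.sum())
hangers("w13")
print(np.round(ctrl.get_obs()["q"],2))
move([.5196,-.1839,.16],np.deg2rad(54.2-90))
E
```

```text
[-0.00925586 -0.04978808  0.06520806] 245
head [0.562  0.1477] size 29.4 21.2 ang 85.8 z 0.0689 footX [-33.5  33.4] footY [-24.  10.] 235
[-0.15  0.3   1.59 -0.    1.24 -0.08]
shift/0.4: [-0.5383 -0.1729  0.0151] turn/pi: 0.1756 mm [-215.3  -69.2    6. ]
```

>>> drive_tool(
  plan=[
    [[-0.538,-0.173,0.015,0.1756],[-0.538,-0.173,0.015,0.1756],[-0.538,-0.173,0.015,0.1756],[-0.538,-0.173,0.015,0.1756],[-0.538,-0.173,0.015,0.1756],[-0.538,-0.173,0.015,0.1756],[-0.538,-0.173,0.015,0.1756],[-0.538,-0.173,0.015,0.1756],[-0.538,-0.173,0.015,0.1756],[-0.538,-0.173,0.015,0.1756]],
  ],
)

```text
time_s: 26.47
eef_pos: [0.5168, -0.1819, 0.1552]
eef_rot: [-0.001, 0.89, 0.456, -0.0]
wrist_force: [1.0, 0.2, -0.1]
opening: 0.994
grasp_force: 0.0
```

```bash
python3 - <<'E'
from h import *
print(ctrl.get_obs()["eef_pos"])
snap("wrist","w14");
for c,a in hangers("w14"):
    if np.hypot(*(c-[.5196,-.1839]))<.05: move([*c,.029],a+np.pi/2)
E
```

```text
[ 0.51678279 -0.18194717  0.15519331]
head [ 0.5211 -0.1839] size 29.2 21.0 ang 53.9 z 0.0647 footX [-21.5  21.5] footY [-18.9  19. ] 686
head [ 0.5054 -0.2785] size 29.9 22.3 ang 93.7 z 0.0646 footX [-21.4  21.8] footY [-11.2  10.6] 289
shift/0.4: [0.0019 0.0117 0.3158] turn/pi: 0.0023 mm [  0.8   4.7 126.3]
```

>>> drive_tool(
  plan=[
    [[0.002,0.011,0.08,0.002],[0.002,0.011,0.16,0.002],[0.002,0.011,0.22,0.002],[0.002,0.011,0.28,0.002],[0.002,0.011,0.315,0.002],[0.002,0.011,0.315,0.002],[0.002,0.011,0.315,0.002]],
  ],
)

```text
time_s: 27.1
eef_pos: [0.5205, -0.184, 0.0291]
eef_rot: [-0.001, 0.891, 0.453, -0.0]
wrist_force: [-0.3, 0.1, 0.2]
opening: 1.0
grasp_force: 0.0
```

>>> drive_tool(
  plan=[
    [[0,0,0,0],[0,0,0,0],[0,0,0,0],[0,0,0,0],[0,0,0,0],[0,0,0,0],[0,0,0,0],[0,0,0,0],[0,0,-0.02,0],[0,0,-0.1,0],[0,0,-0.2,0],[0,0,-0.2,0]],
  ],
  jaw=1,
)

```text
time_s: 28.1
eef_pos: [0.5248, -0.1877, 0.1172]
eef_rot: [0.005, 0.892, 0.453, 0.003]
wrist_force: [2.5, -0.6, 0.4]
opening: 0.247
grasp_force: 64.0
```

```bash
python3 - <<'E'
from h import *
o=ctrl.get_obs();print(o["eef_pos"],o["opening"],np.round(o["q"],2))
for z in(.115,.043):move([.645,-.204,z],np.deg2rad(-4))
E
```

```text
[ 0.52479389 -0.18769007  0.11718625] 0.24660154644996132 [-0.56  0.26  1.75  0.    1.11  0.07]
shift/0.4: [0.1443 0.2666 0.0087] turn/pi: -0.1786 mm [ 57.7 106.7   3.5]
shift/0.4: [0.1442 0.2646 0.1887] turn/pi: -0.1786 mm [ 57.7 105.8  75.5]
```

>>> drive_tool(
  plan=[
    [[0.04,0.07,0,-0.04],[0.07,0.14,0,-0.08],[0.11,0.2,0,-0.12],[0.144,0.265,0,-0.16],[0.144,0.265,0,-0.178],[0.144,0.265,0.02,-0.178],[0.144,0.265,0.08,-0.178],[0.144,0.265,0.14,-0.178],[0.144,0.265,0.175,-0.178],[0.144,0.265,0.188,-0.178],[0.144,0.265,0.188,-0.178],[0.144,0.265,0.188,-0.178]],
  ],
)

```text
time_s: 29.1
eef_pos: [0.6397, -0.2013, 0.0345]
eef_rot: [-0.0, 0.733, 0.681, -0.0]
wrist_force: [-0.2, -0.6, 0.4]
opening: 0.248
grasp_force: 64.8
```

```bash
python3 - <<'E'
from h import *
o=ctrl.get_obs();print(o["eef_pos"],o["opening"],o["wrist_force"])
E
```

```text
[ 0.63970688 -0.20128086  0.03448873] 0.2475161941896675 [-0.19446304 -0.57787741  0.42627145]
```

>>> drive_tool(
  plan=[
    [[0,0,0,0],[0,0,0,0],[0,0,0,0],[0,0,0,0],[0,0,0,0],[0,0,0,0],[0,0,-0.05,0],[0,0,-0.12,0],[0,0,-0.2,0],[0,0,-0.3,0],[0,0,-0.3,0]],
  ],
  jaw=0,
)

```text
time_s: 30.02
eef_pos: [0.6448, -0.2035, 0.1642]
eef_rot: [0.007, 0.732, 0.681, 0.002]
wrist_force: [2.0, -1.3, 2.1]
opening: 0.998
grasp_force: 0.0
```

```bash
python3 - <<'E'
from h import *
print(ctrl.get_obs()["eef_pos"])
snap("wrist","w15");hangers("w15");move([.5054,-.2785,.155],np.deg2rad(3.8))
E
```

```text
[ 0.64475872 -0.20347998  0.16422386]
head [ 0.6401 -0.1937] size 20.0 16.1 ang 178.7 z 0.0688 footX [-19.2  19.1] footY [-15.5  28.4] 672
head [ 0.506  -0.2778] size 28.7 22.2 ang 93.1 z 0.0644 footX [-10.1  21.1] footY [-11.   11.6] 264
shift/0.4: [-0.2131 -0.3311  0.0122] turn/pi: -0.044 mm [ -85.2 -132.4    4.9]
```

>>> drive_tool(
  plan=[
    [[-0.213,-0.331,0.012,-0.044],[-0.213,-0.331,0.012,-0.044],[-0.213,-0.331,0.012,-0.044],[-0.213,-0.331,0.012,-0.044],[-0.213,-0.331,0.012,-0.044],[-0.213,-0.331,0.012,-0.044],[-0.213,-0.331,0.012,-0.044],[-0.213,-0.331,0.012,-0.044]],
  ],
)

```text
time_s: 30.73
eef_pos: [0.5028, -0.2763, 0.1494]
eef_rot: [-0.0, 0.683, 0.73, 0.0]
wrist_force: [0.2, -0.6, -0.3]
opening: 0.998
grasp_force: 0.0
```

```bash
python3 - <<'E'
from h import *
print(ctrl.get_obs()["eef_pos"])
snap("wrist","w16");hangers("w16");move([.5054,-.2785,.029],np.deg2rad(3.8))
E
```

```text
[ 0.50277607 -0.27627551  0.14942317]
head [ 0.6393 -0.2006] size 28.7 22.8 ang 86.1 z 0.0687 footX [-22.   21.5] footY [-17.1  19. ] 1128
head [ 0.5053 -0.2785] size 29.4 21.5 ang 94.0 z 0.0647 footX [ 9.2 21.7] footY [-10.3  10.9] 168
shift/0.4: [-0.0063  0.0057  0.3012] turn/pi: 0.0004 mm [ -2.5   2.3 120.5]
```

>>> drive_tool(
  plan=[
    [[-0.006,0.005,0.08,0],[-0.006,0.005,0.16,0],[-0.006,0.005,0.22,0],[-0.006,0.005,0.27,0],[-0.006,0.005,0.301,0],[-0.006,0.005,0.301,0],[-0.006,0.005,0.301,0]],
  ],
)

```text
time_s: 31.37
eef_pos: [0.5045, -0.2785, 0.029]
eef_rot: [-0.001, 0.683, 0.73, 0.0]
wrist_force: [0.4, 0.8, -0.2]
opening: 1.004
grasp_force: 0.0
```

>>> drive_tool(
  plan=[
    [[0,0,0,0],[0,0,0,0],[0,0,0,0],[0,0,0,0],[0,0,0,0],[0,0,0,0],[0,0,0,0],[0,0,0,0],[0,0,-0.02,0],[0,0,-0.1,0],[0,0,-0.2,0],[0,0,-0.2,0]],
  ],
  jaw=1,
)

```text
time_s: 32.37
eef_pos: [0.5079, -0.282, 0.1169]
eef_rot: [0.006, 0.683, 0.73, 0.0]
wrist_force: [2.5, -2.3, 0.4]
opening: 0.249
grasp_force: 62.5
```

```bash
python3 - <<'E'
from h import *
o=ctrl.get_obs();print(o["eef_pos"],o["opening"],np.round(o["q"],2))
for z in(.115,.048):move([.645,-.273,z],np.deg2rad(-4))
E
```

```text
[ 0.50786659 -0.28197113  0.11687666] 0.24937826316645983 [-0.71  0.31  1.69  0.    1.12 -0.78]
shift/0.4: [-0.0004  0.3435  0.0075] turn/pi: 0.0434 mm [-1.000e-01  1.374e+02  3.000e+00]
shift/0.4: [0.001  0.3421 0.175 ] turn/pi: 0.0434 mm [  0.4 136.9  70. ]
```

>>> drive_tool(
  plan=[
    [[0,0.08,-0.01,0.02],[0,0.16,-0.01,0.043],[0,0.24,-0.01,0.043],[0,0.31,-0.01,0.043],[0,0.343,-0.01,0.043],[0,0.343,0.02,0.043],[0,0.343,0.08,0.043],[0,0.343,0.14,0.043],[0,0.343,0.165,0.043],[0,0.343,0.175,0.043],[0,0.343,0.175,0.043],[0,0.343,0.175,0.043]],
  ],
)

```text
time_s: 33.37
eef_pos: [0.6412, -0.2705, 0.0401]
eef_rot: [0.001, 0.731, 0.682, 0.0]
wrist_force: [-0.0, -0.5, -0.8]
opening: 0.249
grasp_force: 62.5
```

>>> drive_tool(
  plan=[
    [[0,0,0,0],[0,0,0,0],[0,0,0,0],[0,0,0,0],[0,0,0,0],[0,0,0,0],[0,0,-0.05,0],[0,0,-0.12,0],[0,0,-0.2,0],[0,0,-0.3,0],[0,0,-0.4,0],[0,0,-0.4,0]],
  ],
  jaw=0,
)

```text
time_s: 34.37
eef_pos: [0.6453, -0.2725, 0.2105]
eef_rot: [0.008, 0.731, 0.682, 0.002]
wrist_force: [1.0, -0.5, 2.6]
opening: 1.001
grasp_force: 0.0
```

```bash
python3 - <<'E'
from h import *
print(ctrl.get_obs()["eef_pos"]);snap("wrist","w17",None,1.55);hangers("w17")
snap("top","t2",(165,120,390,250),3.5)
P,b=cloud("t2","top");B,G,R=b.T;Q=np.c_[(P[:,:2]-M0)@UX,(P[:,:2]-M0)@UY,P[:,2]]
g=(G>1.3*R)&(G>1.3*B)&(Q[:,0]>0)&(Q[:,2]>.06)&(Q[:,2]<.08)
for lo,hi in((.08,.14),(.14,.21)):k=g&(Q[:,0]>lo)&(Q[:,0]<hi);print(Q[k].mean(0),k.sum())
E
```

```text
[ 0.64534288 -0.27245012  0.21047257]
[0.10760527 0.00187559 0.06743734] 65
[0.17092512 0.00177761 0.06764912] 66
```

View pics/t2.png

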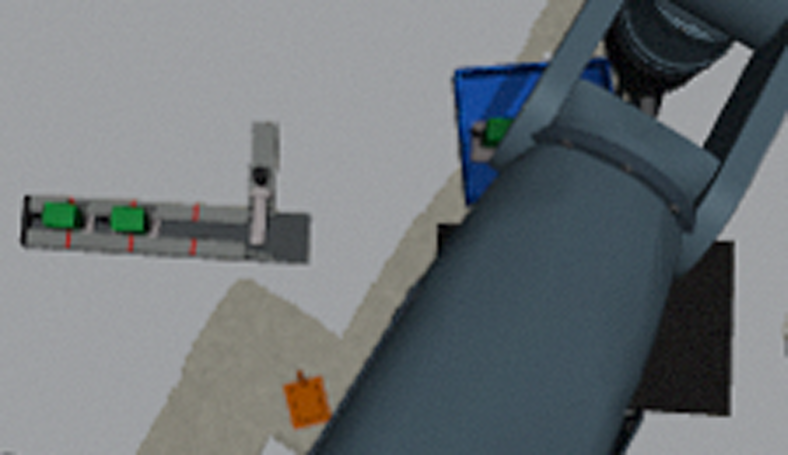

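View pics/w17.png

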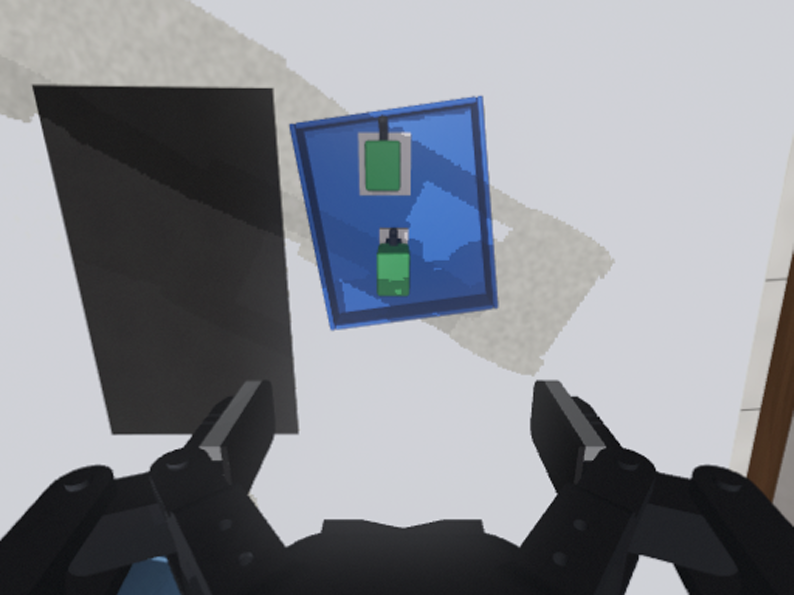

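The top crop shows both hangers standing in the rail, heads at (62,215) and (129,219) near marks 1 and 2, with the bolt bar across the mouth at (260,215). The wrist view shows the wide (383,165) and narrow (393,262) hangers upright well inside the bin, and the mat empty.

```bash
python3 -c "
from bench import ctrl
print(ctrl.hand_in())"
```

```text
the job is handed in; nothing more can be done
None
```

Handed in at about 34 s, with no verdict shown: the two 30 mm hangers stand on marks 1 and 2 (about 1 and 2 mm off), the bolt is home, the wide and narrow hangers are in the bin, and the arm never went near the detergent, roll or cup.

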